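# Set up the dust box for bevel sanding

### The arm

A 6-joint arm with a two-finger parallel gripper is mounted at the origin on the work surface. World frame = base frame: x ahead of the robot, y to its left, z up, the work surface at z = 0. Lengths are in mm, angles in degrees, forces in N, time in s.
With the tool pointing down it reaches from about 300 to 850 mm from the base axis. Payload 4.2 kg.
Tool frame: the origin (TCP) lies at the very end of the fingers, on their centre line; the grasp point (between the pads) lies 19 mm behind it; x points along the fingers, z is the direction in which the jaws open and shut, and the axes are right-handed (so a half turn about x gives the same grasp; the last joint's range is limited). The gripper opens to 91 mm and grips with 3 to 60 N. Pads are 32 mm wide; open, the fingers measure 118 mm over their backs; the gripper's body (76 mm by 178 mm) begins 60 mm behind the grasp point.
Start: joints at [64.859, 18.312, 89.639, -0, 72.044, -1.146], TCP at [233.836, 525.323, 213.976] pointing down, gripper open.
Joint ranges: [-177.97, 177.97], [-48.28, 115.42], [12.27, 149.76], [-77.06, 257.06], [2.81, 150.46], [-146.56, 146.56]. Speed limits (degrees/s): [147.25, 147.25, 180, 180, 180, 180].

### API

Orientations are given as [roll, pitch, yaw] about the fixed x, y, z axes, in that order (R = Rz(yaw) Ry(pitch) Rx(roll)).
In Python, from workcell import state, grab_frame, camera_info, env, search_frame, place_of gives the robot as it stands.
- The arm moves only by the tool drive_tool, never from a script. Its argument "plan" is a list of rows, each a list of 7 numbers: the turn, a rotation vector about the world's x, y, z in degrees, then the shift along the world's x, y, z in mm, then the finger opening in mm, from 0 to 91.2. In form: [[wx, wy, wz, dx, dy, dz, jaw], ...]. A call has 1 to 10 rows; each row is the pose to reach, as a shift and turn from the pose measured when the call began; what a row does not reach only later rows make up. A row lasts 1/8 s, in which the tool goes at most 62.5 mm and 10.7 degrees, less where a joint would pass 70% of its speed; a pose out of reach is approached as far as the arm can. A call with a gripper value outside its range is refused whole. The fingers move at their own pace and stop on an object; "grip_force" is the grip in N (left out, the last holds). Time passes only in rows, so rows that repeat a pose let the fingers close. It gives the time, the measured TCP pose, the force and the opening at its end, in the units of the state.
- state(): the state, without advancing time (a new reading comes with each control period).
- grab_frame(name): name is "side" or "top" or "wrist"; returns the picture (384x512x3 uint8, red, green, blue); there is no depth.
- camera_info(name): a dict with "intrinsics" (3x3 intrinsics, pixels), "origin" and "orientation" of the camera in the world; the wrist camera has in their place "hand_eye" (4x4, takes a point from camera to tool coordinates, whose origin is the TCP and whose axes are the tool frame's). Camera axes: x right, y down, z forward; pixel columns grow to the right and rows downward; lengths in mm; the calibration is good to about 2 mm. A picture is of the moment at which its call begins: read the wrist's pose just before it. camera_info takes no time and is no camera call.
- env.job_done(): hands the job in, once; it reports no verdict.
Trained networks look in the newest picture that a camera, given by its name, has taken for a name from the list of things; names that differ only in an ending like _2 or _b are one class to them, and where a whole thing is asked for, a point or a joint stands for the part that bears it (a point fixed in the world has none). Each returns a list of dicts, best first, with "p" (0 to 1); they miss things now and then, are a little off and sometimes report something else, mostly with a low value. They report only what shows in the picture. A call takes as long as a camera call. They do not tell look-alikes from the thing itself.
- search_frame(camera, label): "rect" ([left, top, right, bottom] as shares, 0 to 1, of the picture: columns of its width, rows of its height, round what is visible of it).
- place_of(camera, label): "location" ([column, row] as shares, 0 to 1, of the picture: columns of its width, rows of its height: a listed point, or the origin of a listed thing).
The state is a dict: "time_s": time; "qpos": joint angles; "qvel": joint speeds; "effort": joint torques, N m; "ee_pos": TCP position; "ee_rot": TCP orientation; "force": force on the tool from outside, world axes, zero at the start; "torque": the same for the moment, N m; "gripper_width": finger opening in mm.
Only numpy, scipy, OpenCV 4.12 (cv2) and the standard library are available. Lean on these libraries where they do the work, as an engineer would, in place of code of your own. Each camera call takes 0.05 s, during which the arm holds its last target. There are 200 camera calls.

### The job

Get the dust box ready for sanding the panel in its swivel vise: swing the vise by its hand grip to 30 degrees left of square (the second click past square), clip every spring clamp from the rack over the panel's top edge, each pushed right down and none touching another, and put the offcuts lying in the doorway into the grey scrap tub. Last of all push the side door shut until it clicks home. Do not disturb the sanding block or the screwdriver.

Things in the scene. Friction and masses are not known exactly. Their poses are not given: they have to be found in the camera images.
- dustbox: plywood dust box, fixed, open above and in front (-x). Origin on the bench under the vise's swivel axis; +x to its back, +y to its left wall. Floor 12 mm thick, x -155..175, y -185..185 mm. Back panel x 160..175, left wall y 173..185 mm, both 150 mm high, a duct stub behind; right side (y -185) is the door; hinge post 18 mm square, 160 mm high, at x -146, y -176
- vise (a joint): turn of the grey swivel vise, rad. 0: panel parallel to the back panel, hand grip towards -x of the dust box; positive: hand grip swung left (+y of the box; clockwise from above); 30 degrees left is 0.524. Clicks every 15 degrees (0.262) and from between drops into the nearer click; stops at +-1.36; about 0.8 N m carries it over a click. Starts in a click from -60 to 0 degrees
- swivel_axis (a point): point on the vise's vertical swivel axis, 30 mm above the bench; axes as the dust box
- swivel_grip (a point): point to hold on the vise's upright black hand grip: round vertical bar 20 mm thick, 150 mm from the swivel axis, 50 to 140 mm above the bench; this point is on its axis, 118 mm up. The vise's screw head with a 90 mm tommy bar across it is on the same side, 95 mm from the swivel axis, 98 mm up
- panel_edge (a point): middle of the top edge of the wooden panel upright in the vise, 205 mm above the bench, over the swivel axis. y along the edge, x across it (-x to the hand grip), z up; turns with the vise. Panel and the thin guide strip on its front are 28 mm thick together (this point is midway), 240 mm long; the top 50 mm are clear of the vise, whose jaws reach 145 mm above the bench
- rack: wooden clamp rack, fixed: an upright rail 18 mm thick, 320 mm long, top edge 100 mm above the bench, on two feet. Origin on the bench under its middle; y along the rail
- tub: grey open scrap tub, fixed, 160 x 130 x 65 mm (x, y, z), walls and floor 4 mm. Origin under its centre
- side_door (a joint): angle of the plywood side door, rad: 0 shut, grows as it swings outwards (clockwise from above) to 1.9; starts at 1.35 to 1.75. The last 0.045 rad run over a sprung roller catch, about 6 N at the free edge; past the roller it seats at 0 and is held. Light friction, stays where left
- door_hinge (a point): lower end of the door's hinge axis, 15 mm above the bench, near right corner of the dust box. Axes turn with the door: x along it to the free edge, -y its outward normal. Door 270 mm long, 12 mm thick, top edge 150 mm above the bench; outer face at y = -1 mm. A black knob 22 mm across, 14 mm proud, on the outer face 240 mm from the hinge, 82 mm above the bench
- door_edge (a point): top corner of the door's free edge on the outer face, 270 mm from the hinge, 150 mm above the bench when shut or open
- clamp0: spring clamp, 108 mm tall, starts clipped astride the rack's rail, handles up. Origin on its pivot; x the closing direction of handles and jaws, y along the edge it is clipped to, z up to the handles (the frame is one half's and leans up to 0.3 rad about y as the jaws move). Flat black handles, 22 mm wide along y, from 6 to 65 mm above the pivot. May be absent
- clamp1: spring clamp like clamp0. On the 18 mm rail its handles are 52 mm apart over the outside at 40 mm above the pivot, 63 mm at the top. Squeezing them (about 13 N) opens the jaws: at 31 mm over the outside the handles are parallel and the jaws 35 mm apart; a stop is met at about 28 mm, jaws 39 mm. May be absent
- clamp2: spring clamp like clamp0. Its rubber jaw tips are 38 mm below the pivot and reach 43 mm below. Fully pushed on, the coil at the pivot rests on the edge, pivot 8 mm above it, as on the rail at the start. Let go off an edge it snaps shut and will not stand. May be absent
- clamp3: spring clamp like clamp0. May be absent
- offcut0: wooden offcut, block 80 x 32 x 26 mm (x, y, z), lying in the sweep of the side door. Origin under its centre; may be absent
- offcut1: wooden offcut, block 66 x 38 x 22 mm (x, y, z), lying in the sweep of the side door. Origin under its centre; may be absent
- sanding_block: bystander, to be left alone: cork sanding block, 75 x 50 x 32 mm
- screwdriver: bystander, to be left alone: screwdriver lying on the bench
There are look-alikes about, which are no part of the job. What is shaped like the clamp0 but turquoise is not meant.

How it is judged (in metres and radians):
On the way, in this order (a step that is already met when the one before it is completed fails the run):
1. the vise stands in its 30-degree click on the left, every clamp is clipped on the panel's top edge, the offcuts are in the tub (value of joint vise between 0.454 and 0.594 rad and velocity of joint vise between -0.05 and 0.05 rad/s and x of clamp0 in the frame of panel_edge between -0.01 and 0.01 m and y of clamp0 in the frame of panel_edge between -0.12 and 0.12 m and z of clamp0 in the frame of panel_edge between 0 and 0.016 m and angle between the y axis of each of clamp0, clamp1, clamp2, clamp3 and the y axis of panel_edge, either way round below 0.25 rad and linear speed of each of clamp0, clamp1, clamp2, clamp3 below 0.02 m/s and x of clamp1 in the frame of panel_edge between -0.01 and 0.01 m and y of clamp1 in the frame of panel_edge between -0.12 and 0.12 m and z of clamp1 in the frame of panel_edge between 0 and 0.016 m and x of clamp2 in the frame of panel_edge between -0.01 and 0.01 m and y of clamp2 in the frame of panel_edge between -0.12 and 0.12 m and z of clamp2 in the frame of panel_edge between 0 and 0.016 m and x of clamp3 in the frame of panel_edge between -0.01 and 0.01 m and y of clamp3 in the frame of panel_edge between -0.12 and 0.12 m and z of clamp3 in the frame of panel_edge between 0 and 0.016 m and distance between each of clamp1, clamp2, clamp3 and clamp0 above 0.028 m and distance between each of clamp2, clamp3 and clamp1 above 0.028 m and distance between clamp3 and clamp2 above 0.028 m and x of offcut0 in the frame of tub between -0.08 and 0.08 m and y of offcut0 in the frame of tub between -0.065 and 0.065 m and z of each of offcut0, offcut1 in the frame of tub below 0.065 m and x of offcut1 in the frame of tub between -0.08 and 0.08 m and y of offcut1 in the frame of tub between -0.065 and 0.065 m), for 0.2 s.
2. then the side door is shut (value of joint side_door below 0.015 rad), for 0.2 s.
At the end, for the whole second after the job is handed in: vise at rest 30 degrees left (+-4); each clamp astride the panel's edge at rest, within 10 mm of mid-thickness, pivot under 16 mm above the edge, in line within 14 degrees, centres 28 mm apart or more; each offcut in the tub; side door under 0.015 rad (all of step 1 and value of joint side_door below 0.015 rad); the robot touches nothing.
It fails at once if a bystander is moved by more than 6 cm (distance of any of sanding_block, screwdriver from where it was at the start of the episode above 0.06 m).
Of clamp0, clamp1, clamp2, clamp3 only 2 to 3 are there at a start; the rules pass over those that are not, and their reading is None.
Of offcut0, offcut1 only 1 to 2 are there at a start; the rules pass over those that are not, and their reading is None.
At some moment in a run one of offcut0, offcut1 may be knocked a few centimetres aside while the robot is not near it.
It also fails if it takes over 210 s, if anything falls off the work surface, if the arm or the gripper's body presses on something with over 40 N, if the wrist force passes 120 N, or if a joint passes its speed limit or range.

## Working session

There is one attempt and no reset: what is moved stays moved. The work goes in short steps, Python scripts to look and compute and a tool call to move; the robot and the scene stay as the last step left them, time stands still between calls to the robot, and variables do not carry over. Pictures are saved under pics/ and viewed, about 12 in all and at most 16, crops included, and the job is handed in when it is done.

Besides the shell and the picture viewer there is one more tool, called after "Emit:" by a JSON object that holds its "fn" and its "kwargs", one argument or row to a line. drive_tool: Moves the arm, as the interface text tells. Its arguments: {"type":"object","properties":{"plan":{"type":"array"},"grip_force":{"type":"number"}},"required":["plan"]}

```bash
ls; mkdir -p pics; cat > h.py <<'E'
import numpy as np, cv2
from scipy.spatial.transform import Rotation as R
from workcell import *
def cam(n):
    c=camera_info(n);K=np.array(c["intrinsics"])
    if n=="wrist":
        s=state();T=np.eye(4);T[:3,:3]=R.from_euler('xyz',s["ee_rot"],degrees=True).as_matrix();T[:3,3]=s["ee_pos"]
        M=T@np.array(c["hand_eye"]);return K,M[:3,:3],M[:3,3]
    o=np.array(c["orientation"],float)
    Rm=o if o.shape==(3,3) else R.from_euler('xyz',o,degrees=True).as_matrix()
    return K,Rm,np.array(c["origin"],float)
def ray(C,px):
    K,Rm,o=C;d=Rm@np.linalg.solve(K,[px[0],px[1],1.]);return o,d/np.linalg.norm(d)
def onz(C,px,z):
    o,d=ray(C,px);return o+d*(z-o[2])/d[2]
def proj(C,p):
    K,Rm,o=C;q=K@(Rm.T@(np.array(p,float)-o));return q[:2]/q[2]
def tri(rays):
    A=0;b=0
    for o,d in rays:
        P=np.eye(3)-np.outer(d,d);A=A+P;b=b+P@o
    return np.linalg.solve(A,b)
def save(n,f,crop=None,s=1):
    im=grab_frame(n)
    if crop: im=im[crop[1]:crop[3],crop[0]:crop[2]]
    im=cv2.resize(im,None,fx=s,fy=s,interpolation=cv2.INTER_CUBIC);cv2.imwrite("pics/"+f,im[:,:,::-1])
E
python3 - <<'E'
from h import *
np.set_printoptions(precision=1,suppress=True)
print(state())
for n in ["side","top","wrist"]: print(n,camera_info(n))
C={}
for n in ["side","top"]:
    C[n]=cam(n);save(n,n+"0.png",s=1.5)
for l in ["dustbox","swivel_grip","swivel_axis","panel_edge","rack","tub","door_hinge","door_edge","clamp0","offcut0","offcut1","sanding_block","screwdriver"]:
    for n in ["side","top"]:
        print(l,n,[(round(d["p"],2),np.round(np.array(d["location"])*[512,384],1)) for d in place_of(n,l)])
E
```

```text
pics
{'time_s': 0.0, 'qpos': array([64.9, 18.4, 89.7,  0. , 72. , -1.1]), 'qvel': array([-0. , -0.1,  0. ,  0. , -0. ,  0. ]), 'effort': array([ -0. , -41.2, -23.2,   0.1,   0. ,  -0. ]), 'ee_pos': array([233.6, 524.8, 213.1]), 'ee_rot': array([ 178.6,   89.9, -115.4]), 'force': array([-1.1, -0.9, -0.5]), 'torque': array([0. , 0.1, 0.1]), 'gripper_width': 90.95794669836056}
side {'intrinsics': array([[395.8,   0. , 250.3],
       [  0. , 395.8, 191.9],
       [  0. ,   0. ,   1. ]]), 'origin': array([1411. ,  -60.4,  797.1]), 'orientation': array([-129. ,   -0.1,   83.4])}
top {'intrinsics': array([[471. ,   0. , 254.5],
       [  0. , 471. , 193.7],
       [  0. ,   0. ,   1. ]]), 'origin': array([ 469.8,   30.7, 1658.2]), 'orientation': array([-174.4,    0. ,  -91.3])}
wrist {'intrinsics': array([[284.3,   0. , 255.4],
       [  0. , 284.3, 190. ],
       [  0. ,   0. ,   1. ]]), 'hand_eye': array([[  -0. ,   -0.2,    1. , -170.9],
       [   0. ,   -1. ,   -0.2,   67.1],
       [   1. ,    0. ,    0. ,    0.4],
       [   0. ,    0. ,    0. ,    1. ]])}
dustbox side [(0.84, array(
[... 833 characters left out ...]
), (0.56, array([342.1, 193. ]))]
clamp0 top [(0.71, array([138.2, 224.7])), (0.58, array([295.5, 131.7])), (0.57, array([175.4, 199.6])), (0.49, array([223.1, 130. ]))]
offcut0 side [(0.77, array([105.9, 247.1]))]
offcut0 top [(0.69, array([362.9, 192.7])), (0.56, array([134.9, 226.7])), (0.48, array([419.4, 210.8]))]
offcut1 side [(0.77, array([105.9, 247.1]))]
offcut1 top [(0.69, array([362.9, 192.7])), (0.56, array([134.9, 226.7])), (0.48, array([419.4, 210.8]))]
sanding_block side [(0.65, array([308.3, 204. ]))]
sanding_block top [(0.79, array([192.9, 226. ]))]
screwdriver side [(0.67, array([228.1, 227.3])), (0.55, array([172.1, 181.1]))]
screwdriver top [(0.67, array([319.6, 272.4]))]
```

View pics/side0.png

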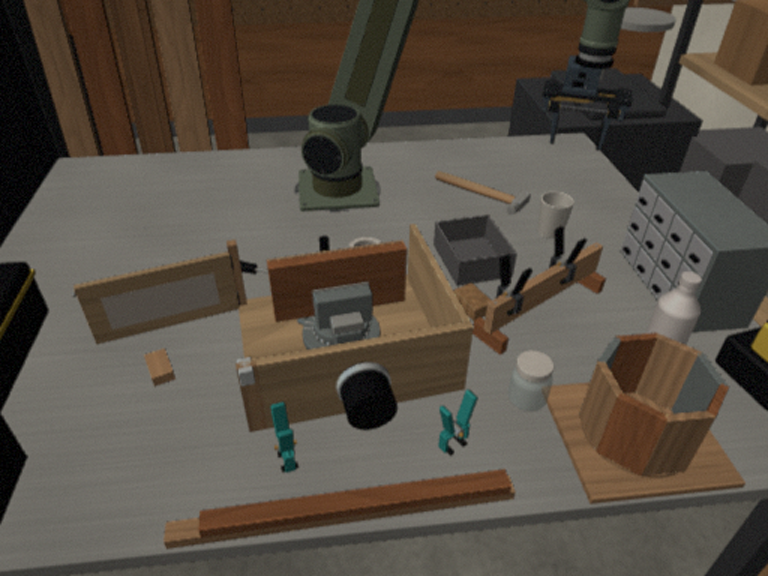

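View pics/top0.png

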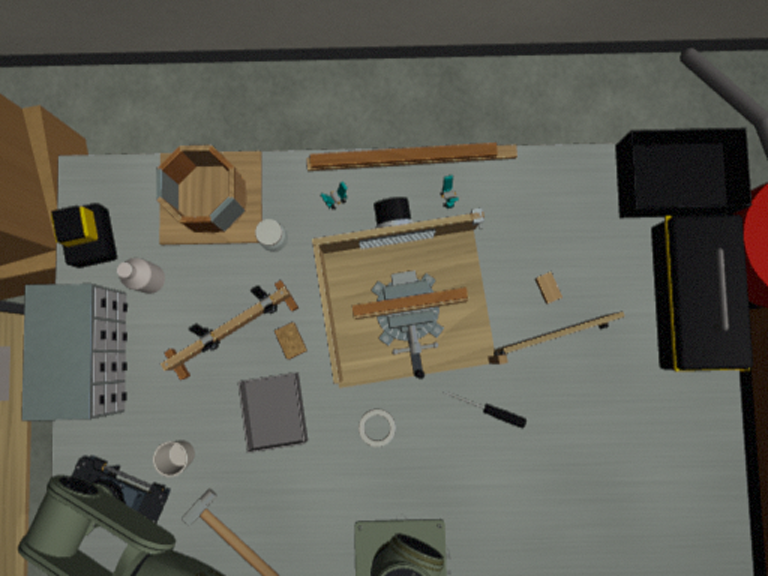

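```bash
python3 - <<'E'
from h import *
np.set_printoptions(precision=1,suppress=True)
S=cam("side");T=cam("top")
def t(name,a,b,z=None):
    r1=ray(S,a);r2=ray(T,b);p=tri([r1,r2])
    print(name,"tri",p,*( [onz(S,a,z),onz(T,b,z)] if z is not None else []))
t("grip",(218.4,162.4),(280.7,250.6),118)
t("axis",(228.6,216.5),(266.5,209.4),30)
t("pedge",(226.6,168),(275.2,201.3),205)
t("hinge",(158.7,206.1),(330.9,232.8),15)
t("dedge",(49.2,189.3),(419.5,210.8),150)
t("rack",(357.9,205.5),(154.9,222.5),0)
t("tub",(314,173.1),(180.9,274.7),0)
t("offcut",(105.9,247.1),(362.9,192.7),5)
for n,a,z in [("panelL",(353/1.5,311/1.5),205),("panelR",(467/1.5,296/1.5),205),("backL",(313/1.5,240/1.5),150),("backR",(476/1.5,213/1.5),150),("leftfront",(336/1.5,384/1.5),150),
 ("clampA",(262/1.5,295/1.5),150),("clampB",(204/1.5,337/1.5),150),("rackE1",(165/1.5,369/1.5),100),("rackE2",(293/1.5,285/1.5),100),
 ("tubs",(239/1.5,379/1.5),65),("tubs",(300/1.5,373/1.5),65),("tubs",(307/1.5,443/1.5),65),("tubs",(247/1.5,451/1.5),65)]:
    print(n,onz(T,a,z))
for n,b in [("cA",(342.1,193.)),]: print(onz(S,b,108))
for n,a in [("offc",(548/1.5,288/1.5))]: print(n,onz(T,a,25))
print(search_frame("top","offcut0")[:2],[x for x in search_frame("top","clamp0")])
E
```

```text
grip tri [432.5 -47.5 122.7] [426.4 -42.2 118. ] [432.1 -53.  118. ]
axis tri [572.3 -18.8  28.6] [573.3 -25.1  30. ] [572.6 -12.5  30. ]
pedge tri [586.  -30.2 209.7] [580.1 -24.9 205. ] [586.1 -35.4 205. ]
hinge tri [ 487.  -232.3   15.3] [ 487.  -229.8   15. ] [ 487.1 -234.8   15. ]
dedge tri [ 548.4 -493.5  152.6] [ 546.1 -489.5  150. ] [ 549.6 -499.6  150. ]
rack tri [536.3 377.4   0.3] [535.8 374.7   0. ] [537.1 380.2   0. ]
tub tri [352.6 286.3  -2.6] [355.9 280.8   0. ] [353.6 290.1   0. ]
offcut tri [ 626.7 -360.3    0.6] [ 630.6 -363.4    5. ] [ 625.6 -354.6    5. ]
panelL [570.1  88.3 205. ]
panelR [ 595.9 -147.6  205. ]
backL [729.4 174.1 150. ]
backR [ 780.8 -180.   150. ]
leftfront [419.8 129.3 150. ]
clampA [612.6 284.9 150. ]
clampB [525.4 409.  150. ]
rackE1 [459.1 506.9 100. ]
rackE2 [638.  224.4 100. ]
tubs [432.9 351.8  65. ]
tubs [443.2 215.1  65. ]
tubs [288.5 201.3  65. ]
tubs [274.  334.5  65. ]
[598.4 289.5 108. ]
offc [ 626.  -358.5   25. ]
[{'rect': [0.6955, 0.4695, 0.7314, 0.5281], 'p': 0.81}] [{'rect': [0.5734, 0.3021, 0.5998, 0.3612], 'p': 0.7}, {'rect': [0.3221, 0.4888, 0.3527, 0.5427], 'p': 0.66}, {'rect': [0.2494, 0.5617, 0.2848, 0.5997], 'p': 0.57}, {'rect': [0.4172, 0.3161, 0.4492, 0.3617], 'p': 0.51}]
```

```bash
cat >> h.py <<'E'
def axes():
    return R.from_euler('xyz',state()["ee_rot"],degrees=True).as_matrix()
def need(p,jawyaw):
    """shift and world-z turn to reach TCP p, tool down, jaw (tool z) along jawyaw (mod 180)"""
    s=state();M=axes();xt=M[:,0];zt=M[:,2]
    best=None
    for k in (0,180):
        z=np.array([np.cos(np.radians(jawyaw+k)),np.sin(np.radians(jawyaw+k)),0]);x=np.array([0,0,-1.]);y=np.cross(z,x)
        D=R.from_matrix(np.c_[x,y,z]@M.T).as_rotvec(degrees=True)
        q6=s["qpos"][5]
        print("turn",np.round(D,1),"shift",np.round(np.array(p)-s["ee_pos"],1),"q1,q6",np.round([s["qpos"][0],q6],0))
E
python3 - <<'E'
from h import *
print(np.round(axes(),2));need((400,-45,300),99)
E
```

```text
[[ 0.   -0.91  0.41]
 [ 0.    0.41  0.91]
 [-1.   -0.    0.  ]]
turn [-0.  0. 33.] shift [ 166.2 -570.3   86. ] q1,q6 [65. -1.]
turn [   0.    0. -147.] shift [ 166.2 -570.3   86. ] q1,q6 [65. -1.]
```

Emit:
{"fn": "drive_tool", "kwargs": {
  "plan": [
    [0, 0, 0, 0, -60, 87, 91],
    [0, 0, 10, 60, -180, 87, 91],
    [0, 0, 20, 100, -300, 87, 91],
    [0, 0, 33, 150, -450, 87, 91],
    [0, 0, 33, 166, -570, 87, 91],
    [0, 0, 33, 166, -570, 87, 91],
    [0, 0, 33, 166, -570, 87, 91],
    [0, 0, 33, 166, -570, 87, 91],
    [0, 0, 33, 166, -570, 87, 91],
    [0, 0, 33, 166, -570, 87, 91]
  ]
}}

```text
time_s: 2.75
ee_pos: [398.0, -39.5, 301.2]
ee_rot: [-89.2, 89.9, 9.8]
force: [1.3, 0.1, 0.8]
gripper_width: 91.3
```

```bash
python3 - <<'E'
from h import *
np.set_printoptions(precision=1,suppress=True)
s=state();print(s["ee_pos"],s["time_s"])
W=cam("wrist");save("wrist","w1.png",s=1.5)
for l,z in [("swivel_grip",118),("panel_edge",205),("swivel_axis",30),("door_hinge",15)]:
    for d in place_of("wrist",l):
        a=np.array(d["location"])*[512,384];print(l,d["p"],a,onz(W,a,z))
E
```

```text
[398.  -39.5 301.2] 2.75
swivel_grip 0.94 [243.6 201.8] [436.  -48.1 118. ]
door_hinge 0.82 [134.1 191.4] [ 477.  -229.6   15. ]
```

View pics/w1.png

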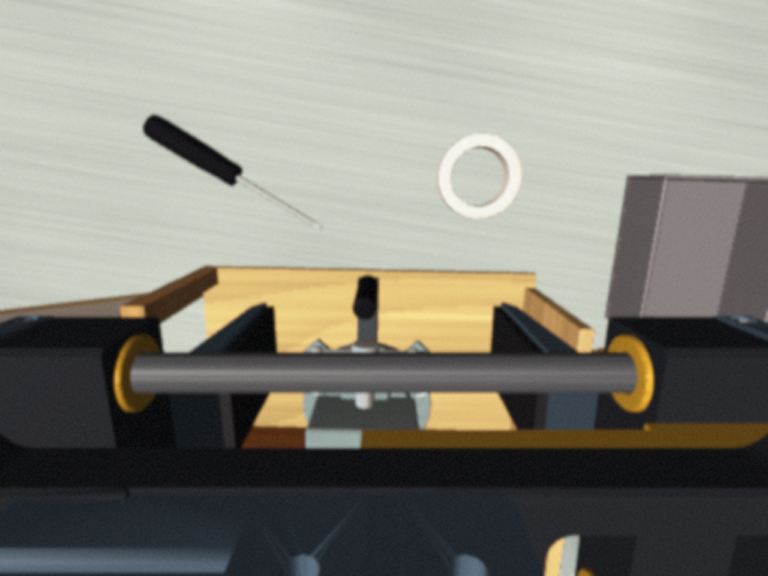

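Emit:
{"fn": "drive_tool", "kwargs": {
  "plan": [
    [0, 0, 0, 37, -8, -50, 91],
    [0, 0, 0, 37, -8, -120, 91],
    [0, 0, 0, 37, -8, -170, 91],
    [0, 0, 0, 37, -8, -200, 91],
    [0, 0, 0, 37, -8, -200, 91],
    [0, 0, 0, 37, -8, -200, 10],
    [0, 0, 0, 37, -8, -200, 10],
    [0, 0, 0, 37, -8, -200, 10],
    [0, 0, 0, 37, -8, -200, 10],
    [0, 0, 0, 37, -8, -200, 10]
  ],
  "grip_force": 30
}}

```text
time_s: 4.25
ee_pos: [434.6, -45.3, 100.8]
ee_rot: [-0.1, 89.9, 98.8]
force: [-0.1, -0.1, -0.9]
gripper_width: 43.9
```

Emit:
{"fn": "drive_tool", "kwargs": {
  "plan": [
    [0, 0, 0, 0, 0, 0, 10],
    [0, 0, 0, 0, 0, 0, 10],
    [0, 0, 0, 0, 0, 0, 10],
    [0, 0, 0, 0, 0, 0, 10],
    [0, 0, 0, 0, 0, 0, 10]
  ]
}}

```text
time_s: 4.88
ee_pos: [434.5, -45.6, 100.8]
ee_rot: [26.0, 90.0, 124.9]
force: [-0.8, -4.2, -0.1]
gripper_width: 19.6
```

Emit:
{"fn": "drive_tool", "kwargs": {
  "plan": [
    [0, 0, -5, -1, 13, 0, 10],
    [0, 0, -10, -2, 26, 0, 10],
    [0, 0, -15, -1, 39, 0, 10],
    [0, 0, -20, 1, 52, 0, 10],
    [0, 0, -25, 4, 65, 0, 10],
    [0, 0, -30, 8, 77, 0, 10],
    [0, 0, -31, 9, 79, 0, 10],
    [0, 0, -31, 9, 79, 0, 10],
    [0, 0, -31, 9, 79, 0, 10]
  ]
}}

```text
time_s: 6.0
ee_pos: [447.3, 32.7, 100.8]
ee_rot: [-76.6, 89.6, -8.6]
force: [10.9, -7.1, -8.5]
gripper_width: 19.4
```

Emit:
{"fn": "drive_tool", "kwargs": {
  "plan": [
    [0, 0, 0, 0, 0, 0, 60],
    [0, 0, 0, 0, 0, 0, 80],
    [0, 0, 0, 0, 0, 0, 80],
    [0, 0, 0, 0, 0, 60, 91],
    [0, 0, 0, 0, 0, 120, 91],
    [0, 0, 0, 0, 0, 200, 91],
    [0, 0, 0, 0, 0, 200, 91],
    [0, 0, 0, -60, 60, 200, 91],
    [0, 0, 0, -100, 200, 200, 91],
    [0, 0, 0, -100, 200, 200, 91]
  ]
}}

```text
time_s: 7.25
ee_pos: [359.7, 196.2, 301.2]
ee_rot: [-65.5, 89.5, 2.5]
force: [2.2, -0.2, 1.0]
gripper_width: 90.9
```

```bash
python3 - <<'E'
from h import *
np.set_printoptions(precision=1,suppress=True)
s=state();print(s["ee_pos"],s["time_s"])
S=cam("side");T=cam("top");save("top","top1.png",(200,140,340,290),4);save("side","s1.png")
for l,z in [("swivel_grip",118),("panel_edge",205),("swivel_axis",30)]:
    r=[]
    for n,C in (("side",S),("top",T)):
        for d in place_of(n,l)[:1]:
            a=np.array(d["location"])*[512,384];print(l,n,round(d["p"],2),a,onz(C,a,z));r.append(ray(C,a))
    if len(r)>1: print(tri(r))
E
```

```text
[359.7 196.2 301.2] 7.25
swivel_grip side 0.83 [241.9 164.4] [444.7  27.  118. ]
swivel_grip top 0.64 [257.3 249.4] [437.6  23.  118. ]
[437.7  25.3 113.3]
panel_edge side 0.66 [225.6 169.1] [584.7 -27.8 205. ]
swivel_axis side 0.86 [226.8 217.5] [576.9 -30.4  30. ]
swivel_axis top 0.63 [266.4 209.8] [571.2 -12.1  30. ]
[571.  -21.2  23.9]
```

View pics/top1.png

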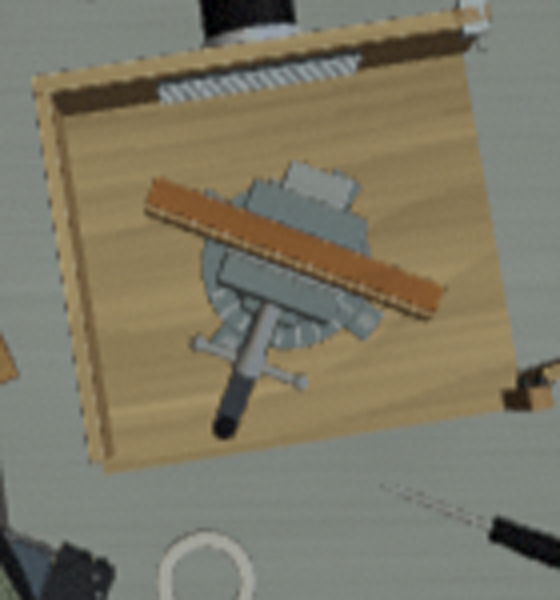

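```bash
python3 - <<'E'
from h import *
np.set_printoptions(precision=1,suppress=True)
T=cam("top");f=lambda x,y:onz(T,(200+x/4,140+y/4),205)
a=f(151,195);b=f(438,303);print(a,b,(a+b)/2,np.linalg.norm(a-b),np.degrees(np.arctan2(*(a-b)[[1,0]]))-90)
g=f(35,75);h=f(458,15);print(np.degrees(np.arctan2(*(g-h)[[1,0]]))-90)
need((540,335,320),33)
E
```

```text
[627.7  79.7 205. ] [ 539.  -140.1  205. ] [583.3 -30.2 205. ] 237.01918982300032 -21.977084474857506
6.905535500639971
turn [  0.2   0.4 -34.9] shift [178.6 141.5  19.2] q1,q6 [ 27. -41.]
turn [ -0.5   0.3 145.1] shift [178.6 141.5  19.2] q1,q6 [ 27. -41.]
```

Emit:
{"fn": "drive_tool", "kwargs": {
  "plan": [
    [0, 0, 0, 50, 10, 20, 91],
    [0, 0, -10, 100, 20, 20, 91],
    [0, 0, -20, 150, 40, 20, 91],
    [0, 0, -30, 210, 60, 20, 91],
    [0, 0, -35, 265, 65, 20, 91],
    [0, 0, -35, 265, 65, 20, 91],
    [0, 0, -35, 265, 65, 20, 91],
    [0, 0, -35, 265, 65, 20, 91]
  ]
}}

```text
time_s: 8.65
ee_pos: [625.6, 257.6, 322.0]
ee_rot: [-71.6, 89.5, -38.8]
force: [0.6, -1.2, -0.2]
gripper_width: 91.0
```

```bash
python3 - <<'E'
from h import *
np.set_printoptions(precision=1,suppress=True)
s=state();print(s["ee_pos"],s["time_s"]);print(axes())
W=cam("wrist");save("wrist","w2.png",s=1.5)
for l,z in [("clamp0",108),("rack",0)]:
    for d in place_of("wrist",l):
        a=np.array(d["location"])*[512,384];print(l,d["p"],a*1.5,onz(W,a,z))
E
```

```text
[625.6 257.6 322. ] 8.65
[[ 0.  -0.5  0.8]
 [-0.   0.8  0.5]
 [-1.  -0.   0. ]]
clamp0 0.71 [381.   21.9] [522.1 416.7 108. ]
clamp0 0.65 [481.2 430. ] [808.4 160.5 108. ]
rack 0.66 [381.2 102.3] [545.4 380.5   0. ]
```

View pics/w2.png

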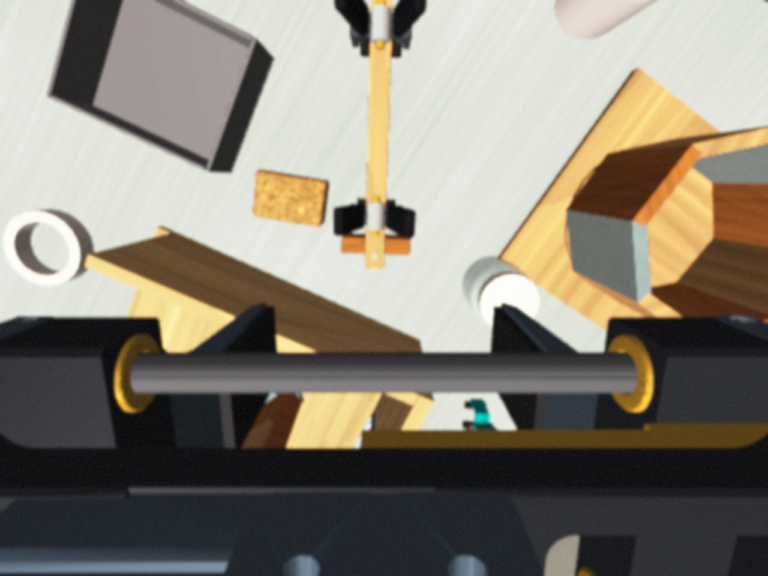

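```bash
python3 - <<'E'
from h import *
np.set_printoptions(precision=1,suppress=True)
W=cam("wrist");f=lambda x,y,z:onz(W,(x/1.5,y/1.5),z)
A=f(375,215,114);B=f(380.5,22,114);print(A,B,np.degrees(np.arctan2(*(B-A)[[1,0]])),np.linalg.norm(A-B))
e=f(375,262,100);g=f(380.5,50,100);print(e,g,np.degrees(np.arctan2(*(g-e)[[1,0]])))
M=axes();print(np.degrees(np.arctan2(M[1,2],M[0,2])))
need((A[0],A[1],130),33)
E
```

```text
[600.7 285.6 114. ] [522.8 415.4 114. ] 120.97924312103781 151.45247127273947
[624.7 247.7 100. ] [531.6 401.6 100. ] 121.16690009352423
32.875850883503865
turn [0.3 0.4 0.1] shift [ -24.9   27.3 -192.1] q1,q6 [ 22. -11.]
turn [   0.6   -0.4 -179.9] shift [ -24.9   27.3 -192.1] q1,q6 [ 22. -11.]
```

Emit:
{"fn": "drive_tool", "kwargs": {
  "plan": [
    [0, 0, -2, -25, 28, -50, 91],
    [0, 0, -2, -25, 28, -110, 91],
    [0, 0, -2, -25, 28, -160, 91],
    [0, 0, -2, -25, 28, -194, 91],
    [0, 0, -2, -25, 28, -194, 91],
    [0, 0, -2, -25, 28, -194, 60],
    [0, 0, -2, -25, 28, -194, 20],
    [0, 0, -2, -25, 28, -194, 20],
    [0, 0, -2, -25, 28, -194, 20],
    [0, 0, -2, -25, 28, -194, 20]
  ],
  "grip_force": 28
}}

```text
time_s: 10.05
ee_pos: [603.3, 287.5, 132.6]
ee_rot: [-34.9, 89.1, -4.0]
force: [1.2, 1.5, 16.3]
gripper_width: 43.4
```

Emit:
{"fn": "drive_tool", "kwargs": {
  "plan": [
    [0, 0, 0, 0, 0, 0, 20],
    [0, 0, 0, 0, 0, 0, 20],
    [0, 0, 0, 0, 0, 0, 20],
    [0, 0, 0, 0, 0, 0, 20],
    [0, 0, 0, 0, 0, 0, 20]
  ]
}}

```text
time_s: 10.68
ee_pos: [604.4, 288.0, 135.5]
ee_rot: [-28.6, 88.9, 2.3]
force: [0.0, -0.3, 10.4]
gripper_width: 27.0
```

Emit:
{"fn": "drive_tool", "kwargs": {
  "plan": [
    [0, 0, 0, 0, 0, 0, 20],
    [0, 0, 0, -1, 0, 20, 20],
    [0, 0, 0, -1, 0, 60, 20],
    [0, 0, 0, -1, 0, 110, 20],
    [0, 0, 0, -1, 0, 160, 20],
    [0, 0, 0, -1, 0, 180, 20],
    [0, 0, 0, -1, 0, 180, 20]
  ]
}}

```text
time_s: 11.55
ee_pos: [603.9, 288.2, 316.6]
ee_rot: [-26.1, 88.8, 4.8]
force: [-0.9, 1.2, -0.6]
gripper_width: 26.5
```

```bash
python3 - <<'E'
from h import *
np.set_printoptions(precision=1,suppress=True)
s=state();print(s["ee_pos"],s["force"],s["gripper_width"]);print(axes())
S=cam("side");print(proj(S,s["ee_pos"]))
u,v=proj(S,s["ee_pos"]).astype(int)
save("side","s2.png",(max(u-50,0),max(v-60,0),u+50,v+60),5)
for n in("side","wrist"): print([(round(d["p"],2),np.array(d["location"])*[512,384]) for d in place_of(n,"clamp0")])
E
```

```text
[603.9 288.2 316.6] [-0.9  1.2 -0.6] 26.490999571221668
[[ 0.  -0.5  0.9]
 [ 0.   0.9  0.5]
 [-1.  -0.   0. ]]
[354.9 127.5]
[(0.79, array([192.6, 295.3])), (0.75, array([353.6, 138.3])), (0.7, array([304.5, 284.9])), (0.55, array([376.2, 176. ]))]
[(0.71, array([254. ,  14.6])), (0.65, array([320.8, 286.7]))]
```

View pics/s2.png

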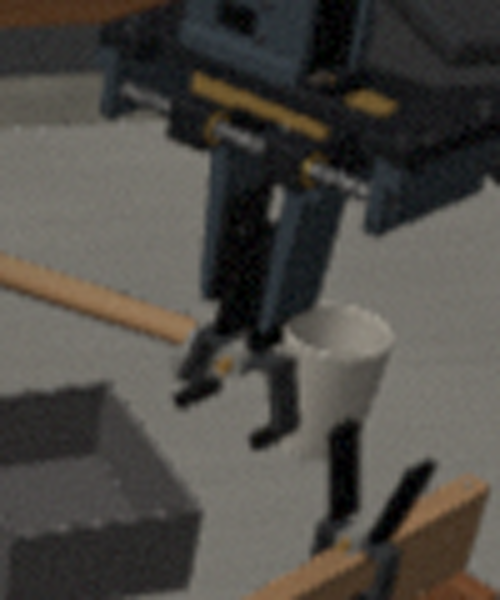

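Emit:
{"fn": "drive_tool", "kwargs": {
  "plan": [
    [0, 0, -8, -5, -50, 3, 20],
    [0, 0, -16, -10, -100, 3, 20],
    [0, 0, -25, -15, -150, 3, 20],
    [0, 0, -35, -20, -200, 3, 20],
    [0, 0, -45, -25, -260, 3, 20],
    [0, 0, -52, -30, -310, 3, 20],
    [0, 0, -52, -37, -359, 3, 20],
    [0, 0, -52, -37, -359, 3, 20],
    [0, 0, -52, -37, -359, 3, 20],
    [0, 0, -52, -37, -359, 3, 20]
  ]
}}

```text
time_s: 12.95
ee_pos: [565.7, -70.2, 315.4]
ee_rot: [-36.9, 89.2, -58.0]
force: [-0.8, 0.0, -0.9]
gripper_width: 26.8
```

```bash
python3 - <<'E'
from h import *
np.set_printoptions(precision=1,suppress=True)
s=state();print(s["ee_pos"],s["force"],s["gripper_width"],s["time_s"])
M=axes();print(np.degrees(np.arctan2(M[1,2],M[0,2])))
save("wrist","w3.png",s=1.5)
W=cam("wrist");print(proj(W,(584+45,-29+111,205))*1.5,proj(W,(584+.375*60,-29+.927*60,205))*1.5)
E
```

```text
[565.7 -70.2 315.4] [-0.8  0.  -0.9] 26.796552765291644 12.95
-21.03891699350843
[389.2   7.2] [387.  116.4]
```

View pics/w3.png

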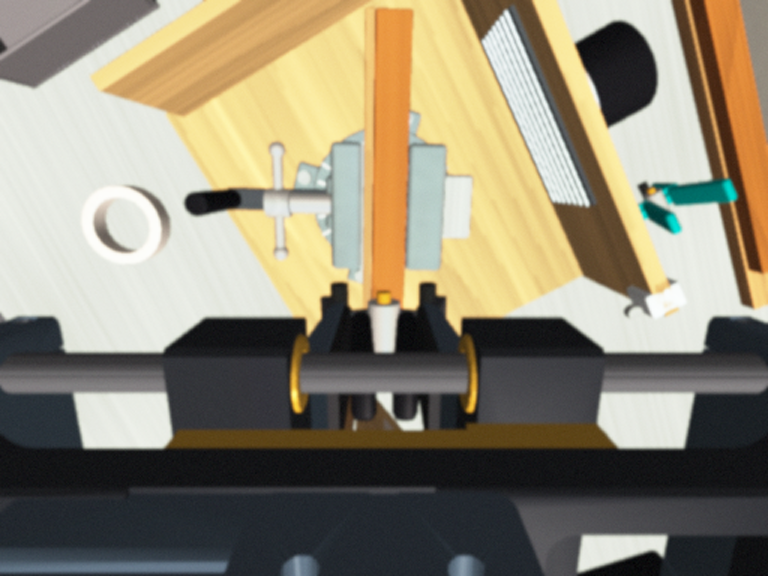

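Emit:
{"fn": "drive_tool", "kwargs": {
  "plan": [
    [0, 0, -1, 1.5, -1, -20, 20],
    [0, 0, -1, 1.5, -1, -40, 20],
    [0, 0, -1, 1.5, -1, -55, 20],
    [0, 0, -1, 1.5, -1, -65, 20],
    [0, 0, -1, 1.5, -1, -72, 20],
    [0, 0, -1, 1.5, -1, -76, 20],
    [0, 0, -1, 1.5, -1, -78, 20],
    [0, 0, -1, 1.5, -1, -78, 20]
  ]
}}

```text
time_s: 14.0
ee_pos: [567.6, -71.0, 240.5]
ee_rot: [-27.5, 89.1, -49.5]
force: [-2.9, -0.2, 8.8]
gripper_width: 26.9
```

Emit:
{"fn": "drive_tool", "kwargs": {
  "plan": [
    [0, 0, 0, 0, 0, -4, 20],
    [0, 0, 0, 0, 0, -4, 32],
    [0, 0, 0, 0, 0, -2, 40],
    [0, 0, 0, 0, 0, -2, 60],
    [0, 0, 0, 0, 0, 0, 80],
    [0, 0, 0, 0, 0, 0, 91],
    [0, 0, 0, 0, 0, 0, 91],
    [0, 0, 0, 0, 0, 0, 91],
    [0, 0, 0, 0, 0, 20, 91],
    [0, 0, 0, 0, 0, 60, 91]
  ]
}}

```text
time_s: 15.25
ee_pos: [566.7, -70.9, 299.4]
ee_rot: [-40.3, 89.2, -62.3]
force: [0.2, 0.1, 1.2]
gripper_width: 91.2
```

Emit:
{"fn": "drive_tool", "kwargs": {
  "plan": [
    [0, 0, 0, 0, 0, 50, 91],
    [0, 0, 10, 5, 50, 70, 91],
    [0, 0, 20, 10, 110, 70, 91],
    [0, 0, 30, 12, 170, 70, 91],
    [0, 0, 40, 15, 230, 70, 91],
    [0, 0, 50, 17, 290, 70, 91],
    [0, 0, 53, 20, 350, 70, 91],
    [0, 0, 53, 18, 410, 70, 91],
    [0, 0, 53, 10, 440, 70, 91],
    [0, 0, 53, 10, 440, 70, 91]
  ]
}}

```text
time_s: 16.5
ee_pos: [575.9, 371.5, 368.3]
ee_rot: [-43.0, 89.3, -11.8]
force: [0.1, -0.7, 0.1]
gripper_width: 90.9
```

```bash
python3 - <<'E'
from h import *
np.set_printoptions(precision=1,suppress=True)
s=state();print(s["ee_pos"],s["force"],s["gripper_width"],s["time_s"])
M=axes();print(np.degrees(np.arctan2(M[1,2],M[0,2])))
W=cam("wrist");S=cam("side");save("wrist","w4.png",s=1.5);print(proj(W,(522.8,415.4,114))*1.5)
print("exp clamp",proj(S,(567.6,-71,213)),"tilted")
save("side","s3.png",(180,110,280,200),6)
for n,C in(("side",S),("wrist",W)): print([(round(d["p"],2),np.array(d["location"])*[512,384],onz(C,np.array(d["location"])*[512,384],213 if n=="side" else 108)) for d in place_of(n,"clamp0")])
need((522.8,415.4,135),31)
E
```

```text
[575.9 371.5 368.3] [ 0.1 -0.7  0.1] 90.90203155721224 16.5
31.176856367305103
[356.8 180.8]
exp clamp [208.2 163.8] tilted
[(0.79, array([302. , 283.7]), array([969. ,  86.3, 213. ])), (0.72, array([190.3, 295.8]), array([ 972.4, -115.9,  213. ])), (0.71, array([377. , 176.1]), array([667.7, 341.3, 213. ])), (0.68, array([208.1, 161.6]), array([557.4, -71.1, 213. ])), (0.46, array([313.6, 170.3]), array([626. , 191.5, 213. ]))]
[(0.68, array([236.2, 120.9]), array([520.8, 413.5, 108. ]))]
turn [0.1 0.8 0.1] shift [ -54.3   47.6 -234.7] q1,q6 [32.  1.]
turn [   1.2   -0.2 -179.9] shift [ -54.3   47.6 -234.7] q1,q6 [32.  1.]
```

View pics/s3.png

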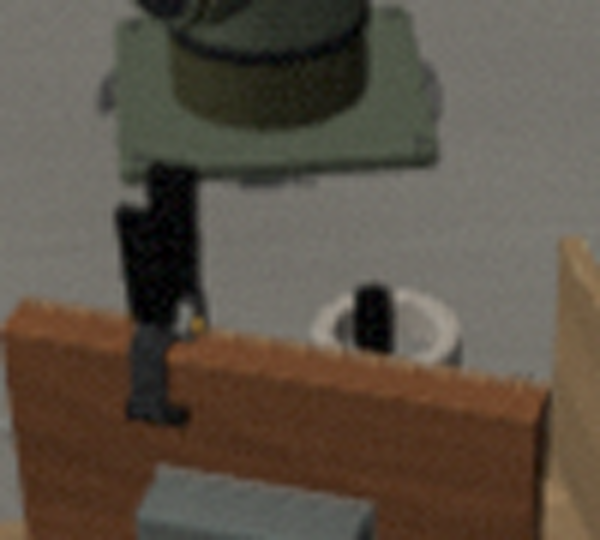

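Emit:
{"fn": "drive_tool", "kwargs": {
  "plan": [
    [0, 0, 0, -51, 45, -50, 91],
    [0, 0, 0, -51, 45, -110, 91],
    [0, 0, 0, -51, 45, -170, 91],
    [0, 0, 0, -51, 45, -215, 91],
    [0, 0, 0, -51, 45, -234, 91],
    [0, 0, 0, -51, 45, -234, 91],
    [0, 0, 0, -51, 45, -234, 60],
    [0, 0, 0, -51, 45, -234, 20],
    [0, 0, 0, -51, 45, -234, 20],
    [0, 0, 0, -51, 45, -234, 20]
  ],
  "grip_force": 28
}}

```text
time_s: 17.95
ee_pos: [527.2, 413.6, 138.3]
ee_rot: [-30.4, 89.0, 0.5]
force: [-0.1, 0.3, 11.8]
gripper_width: 53.9
```

Emit:
{"fn": "drive_tool", "kwargs": {
  "plan": [
    [0, 0, 0, 0, 0, 0, 20],
    [0, 0, 0, 0, 0, 0, 20],
    [0, 0, 0, 0, 0, 0, 20],
    [0, 0, 0, 0, 0, 0, 20],
    [0, 0, 0, 0, 0, 0, 20],
    [0, 0, 0, 0, 0, 0, 20]
  ]
}}

```text
time_s: 18.7
ee_pos: [526.8, 413.5, 142.0]
ee_rot: [-27.4, 88.9, 3.5]
force: [-3.3, -4.2, 16.2]
gripper_width: 26.1
```

Emit:
{"fn": "drive_tool", "kwargs": {
  "plan": [
    [0, 0, 0, 0, 0, 20, 20],
    [0, 0, 0, 0, 0, 80, 20],
    [0, 0, 0, 0, 0, 140, 20],
    [0, 0, -5, 10, -30, 185, 20],
    [0, 0, -14, 20, -90, 190, 20],
    [0, 0, -23, 40, -150, 190, 20],
    [0, 0, -32, 50, -210, 190, 20],
    [0, 0, -42, 60, -270, 190, 20],
    [0, 0, -53, 70, -330, 190, 20],
    [0, 0, -53, 74, -380, 190, 20]
  ]
}}

```text
time_s: 19.95
ee_pos: [600.9, 31.3, 331.5]
ee_rot: [-29.0, 88.9, -51.2]
force: [0.4, 0.5, -0.4]
gripper_width: 26.2
```

Emit:
{"fn": "drive_tool", "kwargs": {
  "plan": [
    [0, 0, 0, 0, 0, 0, 20],
    [0, 0, 0, 0, 0, 0, 20]
  ]
}}

```text
time_s: 20.2
ee_pos: [600.7, 31.5, 331.3]
ee_rot: [-29.3, 89.0, -51.5]
force: [-0.9, 0.3, -1.0]
gripper_width: 26.2
```

```bash
python3 - <<'E'
from h import *
np.set_printoptions(precision=1,suppress=True)
s=state();print(s["ee_pos"],s["force"],s["gripper_width"],s["time_s"])
save("wrist","w5.png",s=1.5)
need((601.3,12.4,300),-22)
E
```

```text
[600.7  31.5 331.3] [-0.9  0.3 -1. ] 26.179313523984945 20.2
turn [0.8 0.6 0.2] shift [  0.6 -19.8 -31.3] q1,q6 [ 2. 25.]
turn [   1.    -1.2 -179.8] shift [  0.6 -19.8 -31.3] q1,q6 [ 2. 25.]
```

View pics/w5.png

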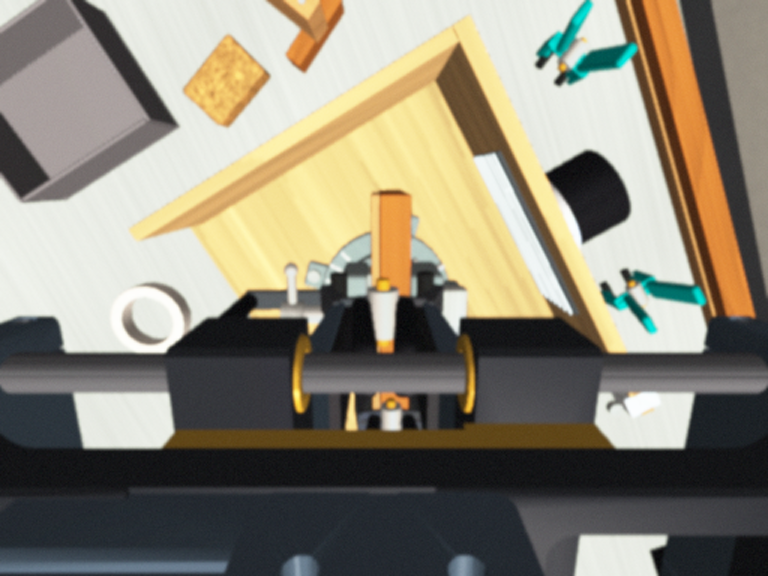

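Emit:
{"fn": "drive_tool", "kwargs": {
  "plan": [
    [0, 0, 0, 0, -19, -15, 20],
    [0, 0, 0, 0, -19, -35, 20],
    [0, 0, 0, 0, -19, -55, 20],
    [0, 0, 0, 0, -19, -68, 20],
    [0, 0, 0, 0, -19, -76, 20],
    [0, 0, 0, 0, -19, -82, 20],
    [0, 0, 0, 0, -19, -86, 20],
    [0, 0, 0, 0, -19, -86, 20]
  ]
}}

```text
time_s: 21.25
ee_pos: [601.0, 13.2, 247.1]
ee_rot: [-23.7, 88.9, -45.9]
force: [-1.2, 0.5, 4.8]
gripper_width: 26.3
```

Emit:
{"fn": "drive_tool", "kwargs": {
  "plan": [
    [0, 0, 0, 0, 0, -5, 20],
    [0, 0, 0, 0, 0, -5, 20],
    [0, 0, 0, 0, 0, -5, 32],
    [0, 0, 0, 0, 0, -3, 40],
    [0, 0, 0, 0, 0, -2, 60],
    [0, 0, 0, 0, 0, 0, 80],
    [0, 0, 0, 0, 0, 0, 91],
    [0, 0, 0, 0, 0, 0, 91],
    [0, 0, 0, 0, 0, 20, 91],
    [0, 0, 0, 0, 0, 70, 91]
  ]
}}

```text
time_s: 22.5
ee_pos: [599.8, 13.2, 315.1]
ee_rot: [-41.3, 89.1, -63.5]
force: [1.7, 0.2, 0.9]
gripper_width: 91.3
```

```bash
python3 - <<'E'
from h import *
np.set_printoptions(precision=1,suppress=True)
s=state();print(s["ee_pos"],s["force"],s["gripper_width"],s["time_s"])
need((585,-330,330),0)
S=cam("side");T=cam("top");grab_frame("side");grab_frame("top")
print("exp",proj(S,(601,13,213)))
for n in("side","top"):
  print([(round(d["p"],2),np.round(np.array(d["location"])*[512,384])) for d in place_of(n,"clamp0")])
  for d in place_of(n,"offcut0"):
    a=np.array(d["location"])*[512,384];print("off",d["p"],a,onz(cam(n),a,5))
E
```

```text
[599.8  13.2 315.1] [1.7 0.2 0.9] 91.27090837948734 22.5
turn [ 0.7  0.5 22.2] shift [ -14.8 -343.2   14.9] q1,q6 [ 1. 23.]
turn [   0.8   -1.  -157.8] shift [ -14.8 -343.2   14.9] q1,q6 [ 1. 23.]
exp [242.  169.2]
[(0.86, array([191., 296.])), (0.81, array([245., 172.])), (0.78, array([208., 162.]))]
off 0.75 [311.9 205.9] [527.2 231.9   5. ]
off 0.64 [106.  247.8] [ 633.2 -362.8    5. ]
[(0.62, array([223., 130.])), (0.53, array([296., 131.])), (0.44, array([287., 208.]))]
off 0.54 [364.6 191.4] [ 630.1 -360.8    5. ]
```

Emit:
{"fn": "drive_tool", "kwargs": {
  "plan": [
    [0, 0, 0, 0, -20, 20, 91],
    [0, 0, -8, 0, -70, 20, 91],
    [0, 0, -16, 0, -130, 20, 91],
    [0, 0, -25, 0, -190, 20, 91],
    [0, 0, -35, 0, -250, 10, 91],
    [0, 0, -45, -3, -310, -20, 91],
    [0, 0, -47, -3, -370, -50, 91],
    [0, 0, -47, -3, -385, -65, 91],
    [0, 0, -47, -3, -385, -65, 91],
    [0, 0, -47, -3, -385, -65, 91]
  ]
}}

```text
time_s: 24.05
ee_pos: [598.1, -370.3, 251.8]
ee_rot: [-25.4, 89.0, -94.5]
force: [-0.6, -0.6, 0.2]
gripper_width: 91.2
```

```bash
python3 - <<'E'
from h import *
np.set_printoptions(precision=1,suppress=True)
s=state();print(s["ee_pos"],s["time_s"])
W=cam("wrist");save("wrist","w6.png",s=1.5)
for d in place_of("wrist","offcut1"):
    a=np.array(d["location"])*[512,384];print(d["p"],a*1.5,onz(W,a,0),onz(W,a,11))
M=axes();print(np.degrees(np.arctan2(M[1,2],M[0,2])))
E
```

```text
[ 598.1 -370.3  251.8] 24.05
0.69 [380.5 218.7] [ 625.2 -360.5    0. ] [ 626.1 -360.1   11. ]
-69.03191592485796
```

View pics/w6.png

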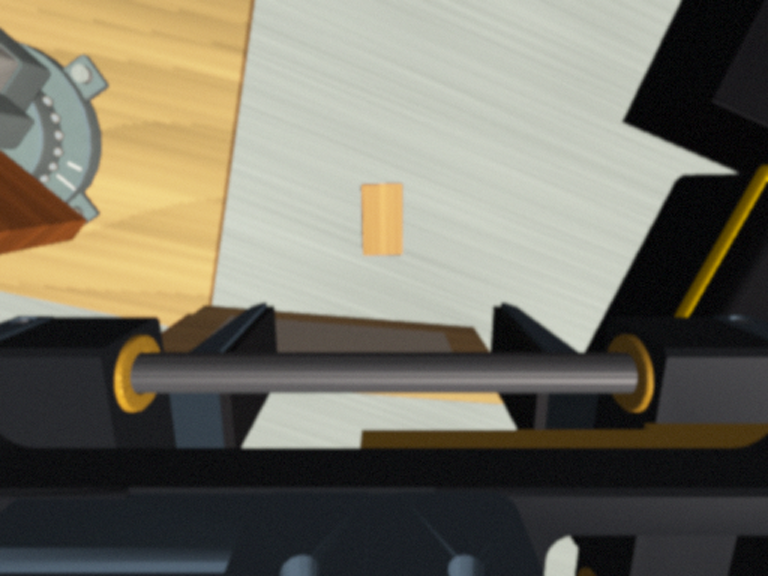

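Emit:
{"fn": "drive_tool", "kwargs": {
  "plan": [
    [0, 0, 0, 28, 10, -50, 91],
    [0, 0, 0, 28, 10, -110, 91],
    [0, 0, 0, 28, 10, -170, 91],
    [0, 0, 0, 28, 10, -220, 91],
    [0, 0, 0, 28, 10, -246, 91],
    [0, 0, 0, 28, 10, -247, 91],
    [0, 0, 0, 28, 10, -247, 30],
    [0, 0, 0, 28, 10, -247, 20],
    [0, 0, 0, 28, 10, -247, 20],
    [0, 0, 0, 28, 10, -247, 20]
  ],
  "grip_force": 30
}}

```text
time_s: 25.4
ee_pos: [626.6, -360.3, 6.5]
ee_rot: [-18.2, 88.9, -87.2]
force: [-0.8, -0.4, -0.0]
gripper_width: 54.1
```

Emit:
{"fn": "drive_tool", "kwargs": {
  "plan": [
    [0, 0, 0, 0, 0, 0, 20],
    [0, 0, 0, 0, 0, 0, 20],
    [0, 0, 0, 0, 0, 0, 20]
  ]
}}

```text
time_s: 25.78
ee_pos: [626.7, -360.6, 6.7]
ee_rot: [-17.4, 88.9, -86.5]
force: [-1.1, -0.3, 1.3]
gripper_width: 37.8
```

Emit:
{"fn": "drive_tool", "kwargs": {
  "plan": [
    [0, 0, 0, 0, 0, 50, 20],
    [0, 0, 0, 0, 0, 110, 20],
    [0, 0, 0, 0, 0, 170, 20],
    [0, 0, 8, -10, 20, 230, 20],
    [0, 0, 18, -30, 50, 290, 20],
    [0, 0, 28, -60, 100, 323, 20],
    [0, 0, 38, -90, 150, 323, 20],
    [0, 0, 48, -110, 200, 323, 20],
    [0, 0, 58, -130, 255, 323, 20],
    [0, 0, 68, -150, 310, 323, 20]
  ]
}}

```text
time_s: 27.02
ee_pos: [475.5, -48.8, 329.6]
ee_rot: [-16.1, 88.9, -16.8]
force: [0.8, 1.1, -0.6]
gripper_width: 37.9
```

```bash
python3 - <<'E'
from h import *
s=state();print(s["gripper_width"]);need((356,281,250),5)
E
```

```text
37.85404492793065
turn [0.3 1.1 5.7] shift [-119.5  329.8  -79.6] q1,q6 [-7. -6.]
turn [   1.7   -0.4 -174.3] shift [-119.5  329.8  -79.6] q1,q6 [-7. -6.]
```

Emit:
{"fn": "drive_tool", "kwargs": {
  "plan": [
    [0, 0, 6, -30, 60, 0, 20],
    [0, 0, 6, -55, 120, 0, 20],
    [0, 0, 6, -80, 180, 0, 20],
    [0, 0, 6, -100, 240, -20, 20],
    [0, 0, 6, -119, 300, -50, 20],
    [0, 0, 6, -119, 330, -80, 20],
    [0, 0, 6, -119, 330, -80, 20],
    [0, 0, 6, -119, 330, -80, 20]
  ]
}}

```text
time_s: 28.02
ee_pos: [356.6, 281.0, 249.9]
ee_rot: [-17.4, 88.9, -12.1]
force: [0.4, 0.5, 0.7]
gripper_width: 38.1
```

```bash
python3 - <<'E'
from h import *
np.set_printoptions(precision=1,suppress=True)
s=state();print(s["gripper_width"],s["ee_pos"])
S=cam("side");grab_frame("side");T=cam("top");grab_frame("top")
for n in("side","top"):
  d=search_frame(n,"tub")[:1];print(n,d)
  for d in place_of(n,"tub"):
    a=np.array(d["location"])*[512,384];print(d["p"],a,onz(cam(n),a,0))
E
```

```text
38.0788362541676 [356.6 281.  249.9]
side [{'rect': [0.5598, 0.3703, 0.6748, 0.4997], 'p': 0.74}]
0.69 [315.9 172.8] [354.9 287.7   0. ]
0.17 [243.6 170.7] [314.9  44.3   0. ]
top [{'rect': [0.317, 0.6461, 0.3975, 0.7737], 'p': 0.88}]
0.83 [182.1 275.5] [350.8 285.8   0. ]
0.5 [284.2 206.7] [582.6 -76.    0. ]
0.35 [194.6 227.3] [517.2 240.7   0. ]
```

Emit:
{"fn": "drive_tool", "kwargs": {
  "plan": [
    [0, 0, 0, -2, 3, -50, 20],
    [0, 0, 0, -2, 3, -110, 20],
    [0, 0, 0, -2, 3, -170, 20],
    [0, 0, 0, -2, 3, -215, 20],
    [0, 0, 0, -2, 3, -228, 20],
    [0, 0, 0, -2, 3, -230, 20],
    [0, 0, 0, -2, 3, -230, 55],
    [0, 0, 0, -2, 3, -230, 60],
    [0, 0, 0, -2, 3, -230, 60],
    [0, 0, 0, -2, 3, -170, 60]
  ]
}}

```text
time_s: 29.58
ee_pos: [352.8, 281.8, 78.4]
ee_rot: [-37.8, 89.1, -32.7]
force: [1.7, 1.0, 0.4]
gripper_width: 60.1
```

Emit:
{"fn": "drive_tool", "kwargs": {
  "plan": [
    [0, 0, 0, 0, 0, 60, 60],
    [0, 0, 0, 0, 0, 120, 60],
    [0, 0, 0, 0, 0, 180, 60],
    [0, 0, 0, 0, 0, 240, 0],
    [0, 0, 0, -20, -60, 240, 0],
    [0, 0, 0, -40, -120, 240, 0],
    [0, 0, 0, -40, -180, 240, 0],
    [0, 0, 0, -40, -240, 240, 0],
    [0, 0, 0, -40, -240, 240, 0]
  ]
}}

```text
time_s: 30.7
ee_pos: [312.2, 38.2, 319.0]
ee_rot: [-36.8, 89.0, -32.2]
force: [0.0, 0.6, 0.5]
gripper_width: 3.2
```

```bash
python3 - <<'E'
from h import *
np.set_printoptions(precision=1,suppress=True)
s=state();print(s["gripper_width"],s["ee_pos"],s["time_s"])
S=cam("side");a=grab_frame("side");T=cam("top")
for n in("side","top"):
  if n=="top":b=grab_frame("top")
  for l,z in(("offcut1",4),("door_edge",150),("door_hinge",15),("clamp0",213),("swivel_grip",118)):
   for d in place_of(n,l):
    p=np.array(d["location"])*[512,384];print(n,l,round(d["p"],2),p,onz(cam(n),p,z))
im=np.hstack([cv2.resize(a[90:310,100:380],(560,440)),]);cv2.imwrite("pics/s4.png",cv2.resize(a[110:240,150:370],(770,455),interpolation=2)[:,:,::-1])
E
```

```text
3.2436174945181495 [312.2  38.2 319. ] 30.7
side offcut1 0.65 [314.8 170.6] [347.4 285.2   4. ]
side door_edge 0.92 [ 48.6 186.6] [ 534.  -494.3  150. ]
side clamp0 0.98 [192.5 295.8] [ 972.9 -112.   213. ]
side clamp0 0.84 [245.5 170. ] [605.3  21.3 213. ]
side clamp0 0.67 [207.7 162.1] [559.6 -72.1 213. ]
side clamp0 0.6 [300.9 286.1] [974.1  83.2 213. ]
top offcut1 0.49 [180.4 273.4] [358.4 291.2   4. ]
top door_edge 0.93 [418.6 211.2] [ 548.4 -496.6  150. ]
top door_edge 0.18 [193.2 226.6] [515.2 226.3 150. ]
top door_hinge 0.61 [330.  236.2] [ 475.4 -231.2   15. ]
top clamp0 0.62 [297.9 130.6] [ 805.3 -111.7  213. ]
top clamp0 0.6 [222.3 131.2] [808.6 124.3 213. ]
top clamp0 0.56 [256.7 194.4] [608.1  21.3 213. ]
top clamp0 0.45 [154.7 221.7] [531. 336. 213.]
top swivel_grip 0.63 [256.3 248.2] [441.5  26.  118. ]
```

View pics/s4.png

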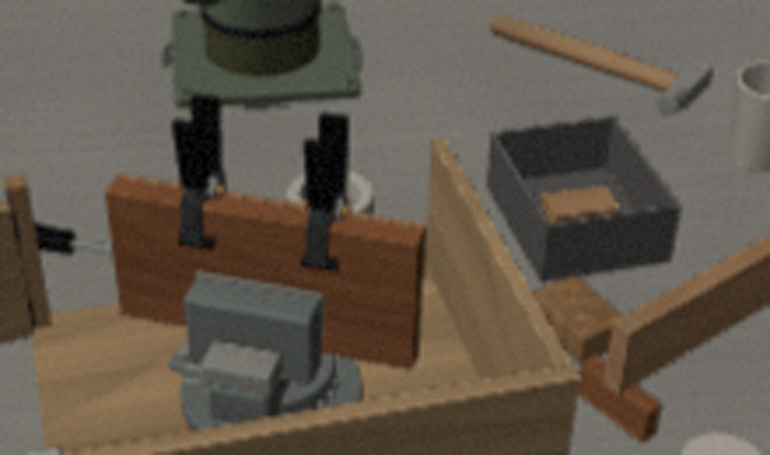

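Emit:
{"fn": "drive_tool", "kwargs": {
  "plan": [
    [0, 0, -10, 20, -55, 0, 0],
    [0, 0, -20, 40, -110, 0, 0],
    [0, 0, -30, 60, -165, 0, 0],
    [0, 0, -40, 80, -220, 0, 0],
    [0, 0, -50, 100, -280, 0, 0],
    [0, 0, -60, 120, -340, 0, 0],
    [0, 0, -70, 140, -400, 0, 0],
    [0, 0, -80, 155, -455, -20, 0],
    [0, 0, -80, 164, -493, -70, 0],
    [0, 0, -80, 164, -493, -120, 0]
  ]
}}

```text
time_s: 32.55
ee_pos: [477.3, -453.5, 195.6]
ee_rot: [-36.9, 89.1, -111.7]
force: [0.1, -0.3, -0.7]
gripper_width: 0.4
```

```bash
python3 - <<'E'
from h import *
np.set_printoptions(precision=0,suppress=True)
s=state();print(s["gripper_width"],s["ee_pos"])
need((476,-455,105),-75)
H=np.array([480,-232.])
p0=np.array([476,-455.])
for th in (-75,-65,-55,-45,-35,-25,-15,-5,0,4,8.3,10):
    u=np.array([np.cos(np.radians(th)),np.sin(np.radians(th))]);n=np.array([u[1],-u[0]])
    print(th,H+215*u+17*n, H+215*u+17*n-p0)
E
```

```text
0.3894831696906336 [ 477. -454.  196.]
turn [ 1. -0. -0.] shift [ -1.  -2. -91.] q1,q6 [-44.  31.]
turn [  0.   1. 180.] shift [ -1.  -2. -91.] q1,q6 [-44.  31.]
-75 [ 519. -444.] [43. 11.]
-65 [ 555. -434.] [79. 21.]
-55 [ 589. -418.] [113.  37.]
-45 [ 620. -396.] [144.  59.]
-35 [ 646. -369.] [170.  86.]
-25 [ 668. -338.] [192. 117.]
-15 [ 683. -304.] [207. 151.]
-5 [ 693. -268.] [217. 187.]
0 [ 695. -249.] [219. 206.]
4 [ 696. -234.] [220. 221.]
8.3 [ 695. -218.] [219. 237.]
10 [ 695. -211.] [219. 244.]
```

Emit:
{"fn": "drive_tool", "kwargs": {
  "plan": [
    [0, 0, 0, -1, -2, -50, 0],
    [0, 0, 0, -1, -2, -91, 0],
    [0, 0, 0, -1, -2, -91, 0],
    [0, 0, 0, 20, 4, -91, 0],
    [0, 0, 0, 42, 9, -91, 0],
    [0, 0, 5, 60, 14, -91, 0],
    [0, 0, 10, 78, 19, -91, 0],
    [0, 0, 15, 95, 27, -91, 0],
    [0, 0, 20, 112, 35, -91, 0],
    [0, 0, 20, 112, 35, -91, 0]
  ]
}}

```text
time_s: 33.8
ee_pos: [592.4, -417.5, 106.2]
ee_rot: [-26.6, 89.0, -81.3]
force: [-0.6, 0.1, 0.4]
gripper_width: 0.3
```

Emit:
{"fn": "drive_tool", "kwargs": {
  "plan": [
    [0, 0, 5, 16, 10, 0, 0],
    [0, 0, 10, 31, 22, 0, 0],
    [0, 0, 15, 45, 35, 0, 0],
    [0, 0, 20, 57, 49, 0, 0],
    [0, 0, 25, 69, 64, 0, 0],
    [0, 0, 30, 79, 80, 0, 0],
    [0, 0, 35, 87, 97, 0, 0],
    [0, 0, 40, 94, 114, 0, 0],
    [0, 0, 40, 94, 114, 0, 0]
  ]
}}

```text
time_s: 34.92
ee_pos: [687.2, -302.6, 107.2]
ee_rot: [-25.5, 88.9, -40.3]
force: [0.5, -0.2, -0.3]
gripper_width: 0.4
```

```bash
python3 - <<'E'
from h import *
np.set_printoptions(precision=1,suppress=True)
s=state();print(s["gripper_width"],s["ee_pos"],s["force"])
M=axes();print(np.degrees(np.arctan2(M[1,2],M[0,2])))
for n in("side","top"):
  C=cam(n)
  if n=="side":a=grab_frame(n)
  else:save(n,"top5.png",(200,100,420,270),3.4)
  for d in place_of(n,"door_edge")[:2]:
    p=np.array(d["location"])*[512,384];print(n,round(d["p"],2),p,onz(C,p,150))
E
```

```text
0.3920713177963375 [ 687.2 -302.6  107.2] [ 0.5 -0.2 -0.3]
-14.771482839853585
side 0.91 [116.2 234.8] [ 737.  -290.8  150. ]
top 0.79 [351.4 153.8] [ 739.5 -289.1  150. ]
top 0.43 [266.2 208.7] [567.3  -8.4 150. ]
```

View pics/top5.png

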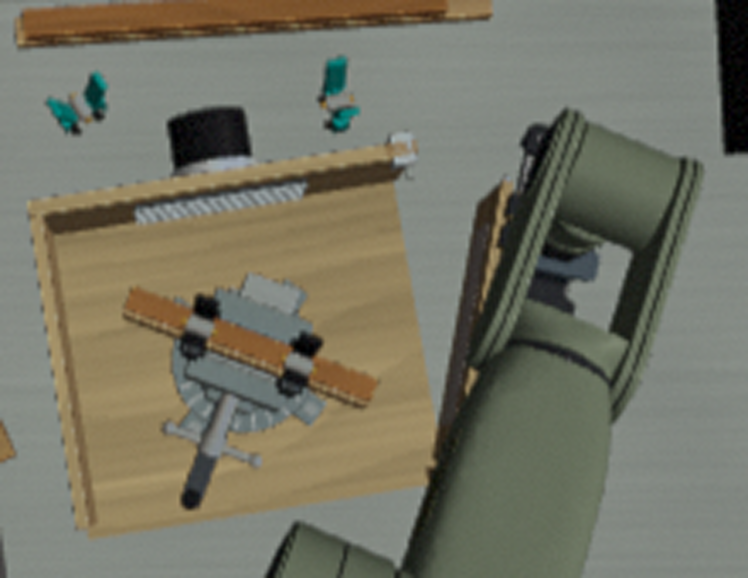

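Emit:
{"fn": "drive_tool", "kwargs": {
  "plan": [
    [0, 0, 5, 4, 18, 0, 0],
    [0, 0, 10, 7, 36, 0, 0],
    [0, 0, 14, 8, 48, 0, 0],
    [0, 0, 17, 8, 60, 0, 0],
    [0, 0, 19, 8, 68, 0, 0],
    [0, 0, 21, 8, 76, 0, 0],
    [0, 0, 22, 8, 80, 0, 0],
    [0, 0, 22, 8, 80, 0, 0]
  ]
}}

```text
time_s: 36.12
ee_pos: [694.1, -225.7, 106.7]
ee_rot: [-32.3, 88.9, -25.2]
force: [-0.6, -4.5, -0.0]
gripper_width: 0.5
```

Emit:
{"fn": "drive_tool", "kwargs": {
  "plan": [
    [0, 0, 1, -1, 5, 0, 0],
    [0, 0, 1, -1, 9, 0, 0],
    [0, 0, 1, -1, 12, 0, 0],
    [0, 0, 1, -1, 14, 0, 0],
    [0, 0, 1, -1, 14, 0, 0]
  ]
}}

```text
time_s: 36.75
ee_pos: [693.0, -219.5, 107.0]
ee_rot: [-55.9, 88.4, -47.8]
force: [0.4, -21.4, -2.9]
gripper_width: 0.3
```

Emit:
{"fn": "drive_tool", "kwargs": {
  "plan": [
    [0, 0, 0, 0, 3, 0, 0],
    [0, 0, 0, 0, 3, 0, 0],
    [0, 0, 0, 0, 3, 0, 0],
    [0, 0, 0, 0, -10, 0, 0],
    [0, 0, 0, 5, -40, 0, 0],
    [0, 0, 0, 10, -90, 0, 0],
    [0, 0, 0, 10, -90, 60, 0],
    [0, 0, 0, -30, -110, 120, 0],
    [0, 0, 0, -90, -120, 170, 0],
    [0, 0, 0, -150, -120, 200, 0]
  ]
}}

```text
time_s: 38.0
ee_pos: [569.3, -338.1, 292.3]
ee_rot: [-52.9, 88.3, -44.7]
force: [0.5, -1.1, -0.8]
gripper_width: 0.4
```

Emit:
{"fn": "drive_tool", "kwargs": {
  "plan": [
    [0, 0, 0, -60, -40, 0, 0],
    [0, 0, 0, -120, -80, 0, 0],
    [0, 0, 0, -160, -100, 0, 0],
    [0, 0, 0, -160, -100, 0, 0],
    [0, 0, 0, -160, -100, 0, 0]
  ]
}}

```text
time_s: 38.62
ee_pos: [409.7, -437.6, 292.3]
ee_rot: [-49.7, 88.3, -41.6]
force: [0.2, 0.2, -0.1]
gripper_width: 0.0
```

```bash
python3 - <<'E'
from h import *
np.set_printoptions(precision=1,suppress=True)
s=state();print(s["ee_pos"],s["force"],s["time_s"])
for n in("side","top"):
  C=cam(n)
  if n=="side":save(n,"s6.png",(90,110,370,310),2.8)
  else:save(n,"top6.png",(140,100,360,300),3)
  for l,z in(("door_edge",150),("clamp0",213),("offcut1",4),("swivel_grip",118)):
   for d in place_of(n,l)[:4]:
    p=np.array(d["location"])*[512,384];print(n,l,round(d["p"],2),p,onz(C,p,z))
E
```

```text
[ 409.7 -437.6  292.3] [ 0.2  0.2 -0.1] 38.625
side door_edge 0.66 [158.5 236.1] [ 752.1 -194.4  150. ]
side clamp0 0.86 [204.6 163.4] [564.6 -80.3 213. ]
side clamp0 0.63 [244.3 169.9] [604.5  18.3 213. ]
side clamp0 0.59 [302.1 286.7] [975.6  85.1 213. ]
side clamp0 0.59 [194.6 298.5] [ 979.  -108.4  213. ]
side offcut1 0.63 [316.1 175.3] [374.2 283.2   4. ]
side swivel_grip 0.16 [245.  169.9] [473.6  33.2 118. ]
top door_edge 0.63 [323.9 153.3] [ 743.1 -200.   150. ]
top clamp0 0.67 [295.4 128.6] [ 811.8 -104.3  213. ]
top clamp0 0.54 [258.2 196.9] [600.1  16.9 213. ]
top clamp0 0.45 [284.4 204.9] [573.7 -63.1 213. ]
top clamp0 0.34 [326.  152.2] [ 735. -197.  213.]
top offcut1 0.68 [181.  274.3] [355.3 289.1   4. ]
top swivel_grip 0.59 [255.7 246.7] [446.5  27.9 118. ]
```

View pics/s6.png

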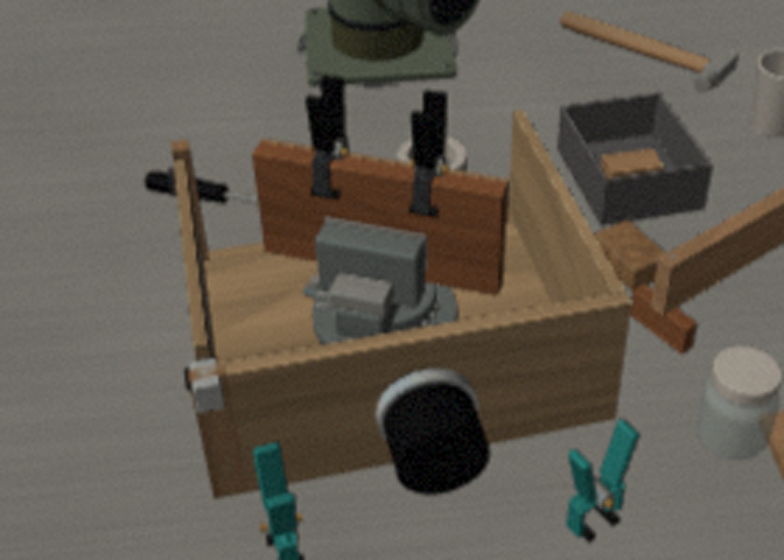

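View pics/top6.png

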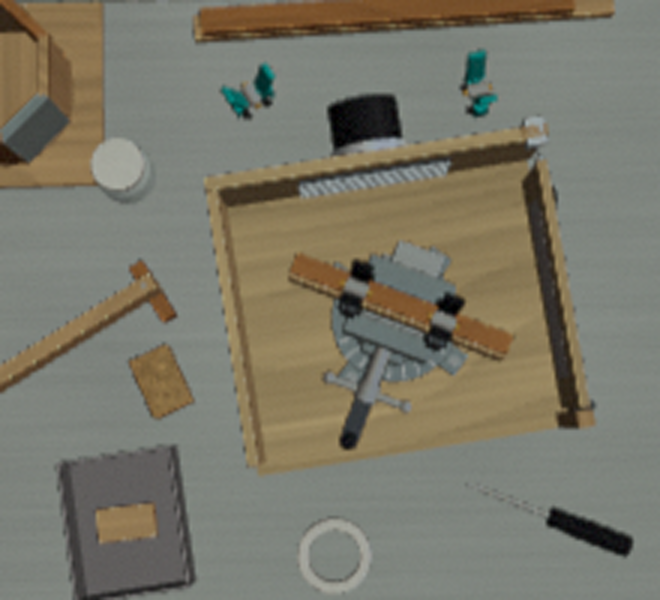

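Emit:
{"fn": "drive_tool", "kwargs": {
  "plan": [
    [0, 0, 0, 60, 40, 0, 0],
    [0, 0, 0, 120, 80, 0, 0],
    [0, 0, 0, 180, 110, 0, 0],
    [0, 0, 0, 240, 120, 0, 0],
    [0, 0, 0, 290, 120, -40, 0],
    [0, 0, 0, 290, 130, -90, 0],
    [0, 0, 0, 290, 140, -140, 0],
    [0, 0, 0, 290, 160, -185, 0],
    [0, 0, 0, 285, 185, -185, 0],
    [0, 0, 0, 285, 200, -185, 0]
  ]
}}

```text
time_s: 40.38
ee_pos: [694.6, -236.7, 106.6]
ee_rot: [-53.5, 88.4, -45.2]
force: [-0.1, -0.4, 1.0]
gripper_width: 0.2
```

Emit:
{"fn": "drive_tool", "kwargs": {
  "plan": [
    [0, 0, 0, 0, 0, 0, 0],
    [0, 0, 0, 0, 0, 0, 0]
  ]
}}

```text
time_s: 40.62
ee_pos: [695.2, -237.4, 107.5]
ee_rot: [-52.6, 88.3, -44.4]
force: [0.0, 0.1, 0.4]
gripper_width: 0.0
```

Emit:
{"fn": "drive_tool", "kwargs": {
  "plan": [
    [0, 0, 0, -2, 10, 0, 0],
    [0, 0, 0, -2, 14, 0, 0],
    [0, 0, 0, -2, 15, 0, 0],
    [0, 0, 0, -2, 15, 0, 0]
  ]
}}

```text
time_s: 41.12
ee_pos: [693.2, -222.4, 107.6]
ee_rot: [-52.7, 88.3, -44.5]
force: [0.0, 0.7, 0.3]
gripper_width: 0.8
```

Emit:
{"fn": "drive_tool", "kwargs": {
  "plan": [
    [0, 0, 0, 0, 3, 0, 0],
    [0, 0, 0, 0, 5, 0, 0],
    [0, 0, 0, 0, 5, 0, 0]
  ]
}}

```text
time_s: 41.5
ee_pos: [693.3, -220.0, 107.6]
ee_rot: [-57.4, 88.1, -49.2]
force: [-0.4, -7.1, -1.4]
gripper_width: 0.2
```

Emit:
{"fn": "drive_tool", "kwargs": {
  "plan": [
    [0, 0, 0, 0, 4, 0, 0],
    [0, 0, 0, 0, 7, 0, 0],
    [0, 0, 0, 0, 9, 0, 0],
    [0, 0, 0, 0, 9, 0, 0]
  ]
}}

```text
time_s: 42.0
ee_pos: [693.4, -220.2, 107.9]
ee_rot: [-67.6, 87.3, -59.4]
force: [0.5, -21.5, -3.9]
gripper_width: 0.5
```

Emit:
{"fn": "drive_tool", "kwargs": {
  "plan": [
    [0, 0, 0, 0, -12, 0, 0],
    [0, 0, 0, 2, -40, 0, 0],
    [0, 0, 0, 5, -90, 0, 0],
    [0, 0, 0, 5, -100, 60, 0],
    [0, 0, 0, -20, -110, 120, 0],
    [0, 0, 0, -70, -130, 170, 0],
    [0, 0, 0, -130, -160, 190, 0],
    [0, 0, 0, -130, -160, 190, 0],
    [0, 0, 0, -130, -160, 190, 0]
  ]
}}

```text
time_s: 43.12
ee_pos: [562.9, -381.1, 298.6]
ee_rot: [-66.1, 87.2, -57.9]
force: [0.4, -0.3, -1.4]
gripper_width: 0.4
```

```bash
python3 - <<'E'
from h import *
np.set_printoptions(precision=1,suppress=True)
s=state();print(s["ee_pos"],s["force"],s["time_s"])
for n in("side","top"):
  C=cam(n);grab_frame(n)
  for l,z in(("door_edge",150),("clamp0",213),("offcut1",4)):
   for d in place_of(n,l)[:4]:
    p=np.array(d["location"])*[512,384];print(n,l,round(d["p"],2),onz(C,p,z))
env.job_done()
E
```

```text
[ 562.9 -381.1  298.6] [ 0.4 -0.3 -1.4] 43.125
side door_edge 0.69 [ 744.5 -196.7  150. ]
side clamp0 0.94 [607.8  16.5 213. ]
side clamp0 0.8 [558.7 -76.9 213. ]
side clamp0 0.79 [976.4  80.4 213. ]
side clamp0 0.65 [ 970.8 -108.3  213. ]
side offcut1 0.45 [357.8 284.1   4. ]
top door_edge 0.78 [ 744.  -208.1  150. ]
top door_edge 0.52 [365.4 268.2 150. ]
top clamp0 0.69 [602.8  24.3 213. ]
top clamp0 0.68 [576.5 -64.1 213. ]
top clamp0 0.63 [375.4 257.7 213. ]
top clamp0 0.54 [814.3 121.5 213. ]
top offcut1 0.56 [362.9 291.7   4. ]
top offcut1 0.21 [510.9 246.2   4. ]
the job is handed in; nothing more can be done
```

The dust box is set up and the job is handed in, at about 43 s of the 210 s allowed. No verdict is reported.

- **Vise:** I swung it by the hand grip from square to the second click left. The panel measures 29 to 30 degrees left in the overhead picture.
- **Clamps:** Both clamps on the rack are now on the panel's top edge, about 90 mm apart. The pictures show them astride the edge and pushed down; the turquoise look-alikes were left alone.
- **Offcut:** The only one in the doorway is in the tub.
- **Bystanders:** The sanding block and screwdriver were never touched.
- **Door:** I pushed it past the catch. A second push met no resistance until the shut position, then a hard stop at about 21 N, well above the 6 N catch, so it was seated.

**Disagreement in the last check:** the cameras put the door's free edge 4 to 15 mm from my estimate of its shut position. The two cameras also disagree with each other by about 11 mm there, so I trusted the push test. The robot was clear of everything when I handed in.

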